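Make up two swatter repair kits

ROBOT

A 7-joint arm with a two-finger parallel gripper is mounted at the origin on the work surface. World frame = base frame: x ahead of the robot, y to its left, z up, the work surface at z = 0. Lengths are in m, angles in rad, forces in N, time in s.
With the tool pointing down it reaches from about 0.425 to 0.925 m from the base axis. Payload 6.8 kg.
Tool frame: the origin (TCP) lies midway between the tips of the shut fingers; the grasp point (between the pads) lies 19 mm behind it; z points along the fingers, y is the line along which they close (so a half turn about z gives the same grasp; the last joint's range is limited). The gripper opens to 85 mm and grips with 20 to 120 N. Pads are 22 mm wide; open, the fingers measure 114 mm over their backs; the gripper's body (76 mm by 85 mm) begins 54 mm behind the grasp point. The pads swing forward as they close: fully open they stand 13 mm farther back than shut.
Start: joints at [-1.238, 0.477, 0.022, 1.555, -0.011, 1.109, -0.083], TCP at [0.288, 0.61, 0.194] pointing down, gripper open.
Joint ranges: [-2.96, 2.96], [-0.34, 2.1], [-1.41, 1.46], [0.24, 2.44], [-1.37, 4.51], [0.17, 1.92], [-2.96, 2.96]. Speed limits (rad/s): [2.39, 2.39, 3.14, 3.14, 3.14, 3.14, 3.14].

INTERFACE

Orientations are given as a unit quaternion [x, y, z, w].
In Python, from rig import bot gives the robot as it stands.
- The arm moves only by the shell command python3 -m jog 'ROWS' [FORCE]. ROWS is JSON, a list that holds one entry, the list of rows, each a list of 5 numbers: the opening, from -1 (shut) to 1 (fully open), then the shift along the tool's x, y, z as a fraction of full scale, then the turn about the tool's z as a fraction of full scale. A call has 1 to 10 rows; each row shifts and turns the commanded pose from where the row before left it, along the tool's axes as they then stand; what a row does not reach is not made up. Full scale, the value 1, is 0.02 m for a shift and 8 degrees for a turn. A row lasts 1/10 s, in which the tool goes at most 50 mm and 8.59 degrees, less where a joint would pass 70% of its speed; a pose out of reach is approached as far as the arm can. A call with a number of a shift or a turn outside -1 to 1 is refused whole. A call with a gripper value outside its range is refused whole. The fingers move at their own pace and stop on an object; FORCE is the grip in N (left out, the last holds). Time passes only in rows, so rows that do not move let the fingers close. It gives the time, the measured TCP pose, the force, the opening and the grip force at its end, in the units of the state.
- bot.get_obs(): the state, without advancing time (a new reading comes with each control period).
- bot.camera(name): name is "scene" or "side" or "wrist"; returns (picture, depth): 480x640x3 uint8, red, green, blue; 480x640 float32, m along the optical axis (not along the pixel's ray), 0 where there is no reading.
- bot.calibration(name): a dict with "fx", "fy", "cx", "cy" (pixels), "T" (4x4, takes a point from camera to world coordinates); the wrist camera has in their place "T_tool_cam" (4x4, takes a point from camera to tool coordinates, whose origin is the TCP and whose axes are the flange's). Camera axes: x right, y down, z forward; pixel columns grow to the right and rows downward; lengths in m; the calibration is good to about 2 mm. A picture is of the moment at which its call begins: read the wrist's pose just before it. calibration takes no time and is no camera call.
- bot.hand_in(): hands the job in; it is judged then, once.
The state is a dict: "clock": time; "q": joint angles; "joint_velocities": joint speeds; "effort": joint torques, N m; "eef_pos": TCP position; "tcp_rot": TCP orientation; "contact_force": force on the tool from outside, world axes, zero at the start; "torque": the same for the moment, N m; "finger_gap": finger opening in m; "grip_force": force on a finger pad.
Only numpy, scipy, OpenCV 4.12 (cv2) and the standard library are available. Lean on these libraries where they do the work, as an engineer would, in place of code of your own. Each camera call takes 0.05 s, during which the arm holds its last target. There are 200 camera calls.

TASK

Make up the two repair kits: put the green battery pack and the black charger in the blue tray; put the red tape roll in the orange tray, and fit the teal-lidded jar tier onto the lower tier there, dropping it fully down with its bar crosswise to the marks and then turning it about a quarter turn clockwise until the bar lines up with the marks. Each thing in a tray lies flat on the tray floor inside the lip, the same way up as it is now; leave the yellow tape and the maroon-lidded jar where they are.

Things in the scene. Friction and masses are not known exactly. Their poses are not given: they have to be found in the camera images.
- battery: Green battery pack of two cells side by side, a block 70 long (its x) by 42 wide (its y) by 21 high, dark caps at one end, steel at the other, about 140 g, lying flat on the desk. Origin at the centre of its underside, z up. Belongs in the blue tray. (mm)
- charger: Black wall-plug charger, body 46 long (its x) by 34 wide (its y) by 28 high with a small white mark on top, two flat steel pins 16 long sticking out level from its +x end, about 60 g. Origin at the centre of the body's underside, z up. Belongs in the blue tray. (mm)
- red_tape: Red roll of insulating tape, a rigid ring standing flat, outer diameter 60, bore 32, 24 high, about 70 g; origin at the centre of its underside, z up. Belongs in the orange tray. (mm)
- jar_top: Upper tier of twist-lock jar: upright white cylinder with teal lid, 54 dia, 42 high, 60 g; black bar on the lid along its x. Origin: centre of underside, z up. Open below (49 bore, 14 deep), two tabs inside the bottom edge at +x and -x (16 wide, 3 thick, inner faces 17.5 from axis). Same after a half turn. On the base: set it down crosswise, then turn clockwise (from above), freely. (mm)
- jar_base: Lower tier, fixed in orange tray: white, teal flange 60 dia, black marks along +x and -x. Origin: underside centre on tray floor; flange top (seat) 22 up. Neck 29 dia, 12 high, lugs at the marks. Top drops on if its bar is 55-97 (best 80) deg anticlockwise of the marks and within 2.5 of centre, else rests 8.5 too high; locked with bar along marks; stop about 10 deg beyond. (mm)
- blue_tray: Blue kit tray, fixed to the desk, outer 220 (its x) by 140 (its y), inner 210 by 130, floor 3 above the desk, lip top 9 above the desk (6 above the floor). Origin at the centre of its underside, on the desk; z up. Empty at the start. (mm)
- orange_tray: Orange kit tray, fixed to the desk, same sizes and axes as the blue tray. The lower jar tier stands in its +x half; the -x half is free. (mm)
- yellow_tape: Bystander, to be left: yellow roll of insulating tape, a rigid ring standing flat, outer diameter 60, bore 32, 24 high, about 70 g; origin at the centre of its underside, z up. (mm)
- pill_jar: Bystander, to be left: white jar with a maroon lid, diameter 44, 60 high, upright; origin at the centre of its underside. (mm)
Not all that is in view belongs to the job. Of the things that look like the battery, take the one that is nearest to the robot's base at the start.

How it is judged:
By the outcome, as a careful person would: the job done as asked, in the order asked, and still so for the second after the job is handed in, with the robot touching nothing.
It also fails if it takes over 125 s, if anything falls off the work surface, if the arm or the gripper's body presses on something with over 40 N, if the wrist force passes 120 N, or if a joint passes its speed limit or range.

## Working session

There is one attempt and no reset: what is moved stays moved. The work goes in short steps, Python scripts to look and compute and a shell command to move; the robot and the scene stay as the last step left them, time stands still between calls to the robot, and variables do not carry over. Pictures are saved under pics/ and viewed, at most 14 in all, crops included, and the job is handed in when it is done.

```bash
ls; mkdir -p pics
python3 - <<'E'
from rig import bot
import cv2,numpy as np
o=bot.get_obs();print({k:np.round(v,3).tolist() for k,v in o.items()})
for n in("scene","side"):
    p,d=bot.camera(n);cv2.imwrite(f"pics/{n}0.png",p[:,:,::-1]);np.save(f"pics/{n}0.npy",d)
    c=bot.calibration(n);print(n,{k:np.round(v,3).tolist() for k,v in c.items()})
print(np.round(bot.calibration("wrist")["T_tool_cam"],3).tolist())
E
```

```text
pics
{'clock': 0.0, 'q': [-1.238, 0.478, 0.022, 1.556, -0.012, 1.109, -0.083], 'joint_velocities': [0.001, 0.0, -0.001, -0.0, -0.0, 0.001, 0.0], 'effort': [0.002, -59.647, 1.608, -28.117, 0.013, 0.01, 0.0], 'eef_pos': [0.288, 0.61, 0.193], 'tcp_rot': [0.219, 0.976, -0.001, -0.0], 'contact_force': [0.344, -0.224, 0.136], 'torque': [0.015, -0.002, -0.003], 'grip_force': 0.0, 'finger_gap': 0.085}
scene {'fx': 501.824, 'fy': 501.824, 'cx': 323.133, 'cy': 238.75, 'T': [[-0.622, 0.568, -0.539, 1.199], [0.783, 0.434, -0.446, 0.504], [-0.02, -0.699, -0.715, 0.836], [0.0, 0.0, 0.0, 1.0]]}
side {'fx': 531.188, 'fy': 531.188, 'cx': 315.647, 'cy': 242.822, 'T': [[0.964, -0.142, 0.224, 0.412], [-0.265, -0.465, 0.845, -0.784], [-0.016, -0.874, -0.485, 0.496], [0.0, 0.0, 0.0, 1.0]]}
[[0.001, -0.948, -0.317, 0.082], [1.0, 0.001, 0.0, 0.001], [0.0, -0.317, 0.948, -0.18], [0.0, 0.0, 0.0, 1.0]]
```

View pics/scene0.png

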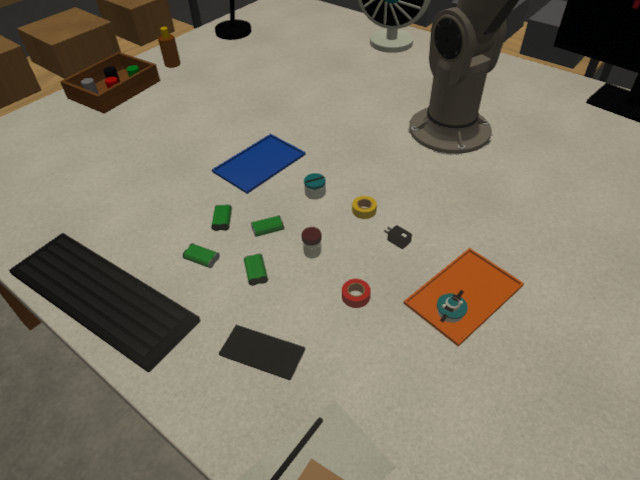

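View pics/side0.png

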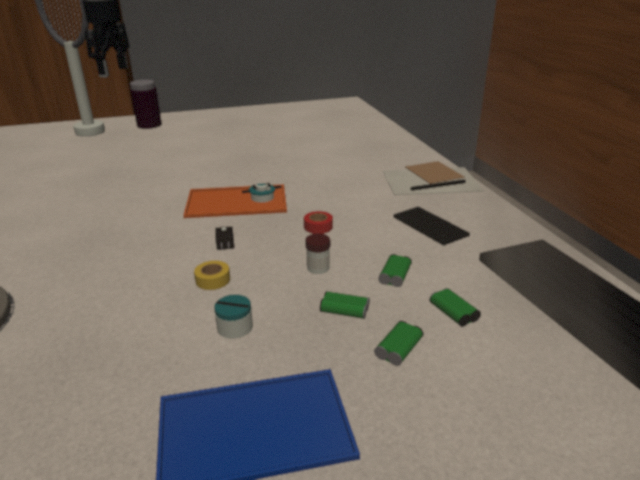

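The scene view shows four green packs (about (222,217), (267,226), (201,255), (256,268)), the teal jar (315,185), red tape (356,292), charger (399,236), blue tray (259,163) and orange tray (464,296), with its jar base at (452,306). The side view shows the same items.

```bash
cat > h.py <<'E'
import cv2,numpy as np
from scipy.spatial.transform import Rotation as R
from rig import bot
RNG={'green':((50,90,40),(75,255,255)),'red':((0,140,80),(6,255,255)),'red2':((174,140,80),(179,255,255)),'yellow':((20,120,80),(32,255,255)),
'teal':((84,90,50),(100,255,255)),'blue':((105,140,60),(122,255,255)),'orange':((7,160,90),(17,255,255)),'black':((0,0,0),(179,110,62))}
def camT(n,o=None):
    c=bot.calibration(n)
    if n!='wrist':return c,np.array(c['T'])
    T=np.eye(4);T[:3,:3]=R.from_quat(o['tcp_rot']).as_matrix();T[:3,3]=o['eef_pos']
    return c,T@np.array(c['T_tool_cam'])
def plane(c,T,uv,z):
    uv=np.atleast_2d(uv).astype(float)
    r=np.c_[(uv[:,0]-c['cx'])/c['fx'],(uv[:,1]-c['cy'])/c['fy'],np.ones(len(uv))]@T[:3,:3].T
    return T[:3,3]+r*((z-T[2,3])/r[:,2])[:,None]
def proj(c,T,P):
    q=(np.atleast_2d(P)-T[:3,3])@T[:3,:3]
    return np.c_[q[:,0]/q[:,2]*c['fx']+c['cx'],q[:,1]/q[:,2]*c['fy']+c['cy']]
def depthpts(c,T,d,v,u):
    z=d[v,u];return np.c_[(u-c['cx'])/c['fx']*z,(v-c['cy'])/c['fy']*z,z]@T[:3,:3].T+T[:3,3]
def blobs(bgr,name,amin=60):
    m=cv2.inRange(cv2.cvtColor(bgr,cv2.COLOR_BGR2HSV),*map(np.array,RNG[name]))
    n,l,s,ce=cv2.connectedComponentsWithStats(m)
    return [(ce[i],s[i],l==i) for i in range(1,n) if s[i,4]>=amin]
E
python3 - <<'E'
from h import *
for n in('scene','side'):
    im=cv2.imread(f'pics/{n}0.png');d=np.load(f'pics/{n}0.npy');c,T=camT(n)
    for k in RNG:
        for ce,s,m in blobs(im,k,50):
            v,u=np.nonzero(m&(d>0))
            if len(u)<20:continue
            P=depthpts(c,T,d,v,u)
            if abs(np.median(P[:,2]))>.1 or np.hypot(*np.median(P[:,:2],0))>1.3: continue
            P=P[P[:,2]>np.percentile(P[:,2],90)-.006]
            r=cv2.minAreaRect((P[:,:2]*1000).astype(np.float32))
            print(n,k,ce.round().tolist(),s[4],'rect',np.round(r[0]),np.round(r[1]),round(r[2]),'z',np.percentile(P[:,2],[5,50,95]).round(3),'rad',round(float(np.hypot(*r[0]))))
E
```

```text
scene green [132.0, 69.0] 100 rect [ 377. -974.] [47. 36.] 84 z [0.055 0.058 0.062] rad 1044
scene green [221.0, 215.0] 326 rect [ 670. -248.] [73. 38.] 40 z [0.021 0.024 0.027] rad 714
scene green [267.0, 225.0] 401 rect [ 627. -138.] [38. 66.] 60 z [0.02  0.024 0.026] rad 642
scene green [199.0, 254.0] 440 rect [ 788. -194.] [39. 70.] 9 z [0.02  0.024 0.026] rad 812
scene green [255.0, 267.0] 429 rect [741. -69.] [69. 38.] 53 z [0.021 0.023 0.026] rad 744
scene red [111.0, 80.0] 65 rect [ 468. -966.] [38. 37.] 28 z [0.055 0.058 0.06 ] rad 1073
scene red [355.0, 294.0] 442 rect [663. 143.] [59. 56.] 37 z [0.024 0.027 0.029] rad 678
scene yellow [364.0, 208.0] 360 rect [436.   5.] [60. 57.] 59 z [0.024 0.027 0.03 ] rad 436
scene teal [314.0, 181.0] 233 rect [ 456. -134.] [51. 51.] 48 z [0.043 0.045 0.048] rad 475
scene teal [451.0, 308.0] 297 rect [580. 318.] [54. 57.] 3 z [0.025 0.028 0.03 ] rad 661
scene teal [452.0, 302.0] 51 rect [572. 315.] [22. 18.] 20 z [0.025 0.028 0.03 ] rad 653
scene blue [258.0, 163.0] 2592 rect [ 450. -333.] [144. 221.] 87 z [0.005 0.008 0.013] rad 560
sc
[... 2332 characters left out ...]
7 rect [986. 251.] [134.  11.] 2 z [0.007 0.01  0.013] rad 1017
side black [431.0, 225.0] 1225 rect [878.  75.] [ 70. 147.] 16 z [0.006 0.009 0.01 ] rad 882
side black [224.0, 238.0] 289 rect [473. 123.] [40. 30.] 85 z [0.024 0.028 0.029] rad 488
side black [588.0, 308.0] 8148 rect [ 983. -235.] [136. 329.] 5 z [0.018 0.023 0.024] rad 1011
side black [486.0, 259.0] 96 rect [910. -87.] [13. 30.] 6 z [0.012 0.017 0.019] rad 914
side black [6.0, 312.0] 135 rect [115.   3.] [ 5. 69.] 2 z [0.005 0.009 0.012] rad 115
side black [234.0, 305.0] 105 rect [ 457. -137.] [ 9. 48.] 58 z [0.041 0.043 0.044] rad 477
side black [469.0, 318.0] 173 rect [ 793. -228.] [40.  4.] 13 z [0.012 0.015 0.02 ] rad 825
```

```bash
cat >> h.py <<'E'
def psi(o):
    y=R.from_quat(o['tcp_rot']).as_matrix()[:,1];return np.degrees(np.arctan2(y[1],y[0]))
def plan(x,y,z,p,o=None):
    """mm, deg: turn first (units of 8 deg), then shift in the new tool axes (units of 20 mm)"""
    o=o or bot.get_obs();t=(psi(o)-p+180)%360-180
    d=np.array([x,y,z])-np.array(o['eef_pos'])*1000;a=np.radians(p)
    ex=np.array([-np.sin(a),np.cos(a)]);ey=np.array([np.cos(a),np.sin(a)])
    print(f'turn {t/8:.2f}u  shift u x {d[:2]@ex/20:.2f} y {d[:2]@ey/20:.2f} z {-d[2]/20:.2f}   (clock {o["clock"]:.1f} psi {psi(o):.1f} grip {o["grip_force"]:.0f} gap {o["finger_gap"]*1e3:.1f})')
def snap(name):
    o=bot.get_obs();p,d=bot.camera('wrist');b=p[:,:,::-1].copy();cv2.imwrite(f'pics/{name}.png',b);c,T=camT('wrist',o);return o,b,d,c,T
E
python3 -m jog '[[[1,-0.97,-0.4,0,0],[1,-0.97,-0.4,0,0],[1,-0.97,-0.4,0,0],[1,-0.97,-0.4,0,0],[1,-0.97,-0.4,0,0],[1,-0.97,-0.4,0,0],[1,-0.97,-0.4,0,0],[1,-0.97,-0.4,0,0],[1,-0.97,-0.4,0,0],[1,-0.97,-0.4,0,0]]]'
python3 -m jog '[[[1,-0.97,-0.4,0,0],[1,-0.97,-0.4,0,0],[1,-0.97,-0.4,0,0],[1,-0.97,-0.4,0,0],[1,-0.97,-0.4,0,0],[1,-0.97,-0.4,0,0],[1,-0.97,-0.4,0,0],[1,-0.97,-0.4,0,0],[1,0,0,0,0],[1,0,0,0,0]]]'
python3 - <<'E'
from h import *
o,b,d,c,T=snap('w1');np.save('pics/w1.npy',d);np.save('pics/w1T.npy',T)
plan(540,328,194,64.7,o)
for k,z in(('teal',.025),('orange',.003)):
    for ce,s,m in blobs(b,k,300):
        cn,_=cv2.findContours(m.astype(np.uint8),0,2);pts=plane(c,T,cn[0][:,0],z)[:,:2]*1000
        print(k,ce.round(),s[4],cv2.minEnclosingCircle(pts.astype(np.float32)),cv2.minAreaRect(pts.astype(np.float32)))
E
```

```text
clock: 1.1
eef_pos: [0.4305, 0.4532, 0.1938]
tcp_rot: [0.219, 0.976, -0.0, 0.0]
contact_force: [0.3, 0.4, 0.5]
finger_gap: 0.0857
grip_force: 0.0
clock: 2.1
eef_pos: [0.5425, 0.3301, 0.1938]
tcp_rot: [0.22, 0.976, -0.0, -0.0]
contact_force: [-0.1, 0.2, -0.7]
finger_gap: 0.0855
grip_force: 0.0
turn -0.01u  shift u x 0.07 y -0.15 z -0.01   (clock 2.1 psi 64.6 grip 0 gap 85.5)
teal [319. 239.] 1644 ((579.1358032226562, 318.49517822265625), 28.972270965576172) ((579.2844848632812, 318.54022216796875), (56.8123664855957, 56.47007369995117), 19.200162887573242)
teal [319. 246.] 317 ((583.5615234375, 316.7466735839844), 10.028007507324219) ((582.8193359375, 317.41119384765625), (18.61539649963379, 17.71438980102539), 64.6917495727539)
orange [285. 160.] 32046 ((521.150146484375, 317.082763671875), 129.70816040039062) ((521.4056396484375, 317.7182922363281), (139.71658325195312, 220.92506408691406), 80.2833251953125)
```

View pics/w1.png

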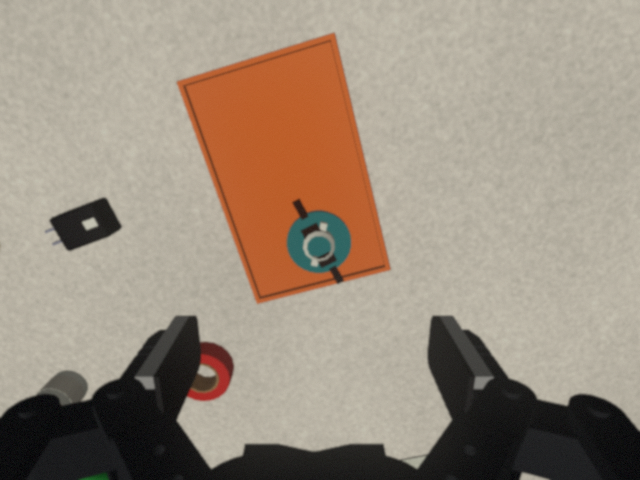

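The wrist view shows the jar base at (319,240) with its marks running from (297,203) to (340,281), the charger at (86,224) and the red tape at (205,372). Next I measure the mark angle and look over the charger and jar_top areas.

Run:
```python
from h import *
b=cv2.imread('pics/w1.png');c=bot.calibration('wrist');T=np.load('pics/w1T.npy');g=b.max(2)
v,u=np.nonzero(g<75);P=plane(c,T,np.c_[u,v],.025)[:,:2]*1000
r=np.hypot(*(P-[579.2,318.5]).T);k=(r<48)&(r>20)
Q=P[k]-[579.2,318.5]
w=np.linalg.svd(Q-0,full_matrices=0)[2][0];print('marks',np.degrees(np.arctan2(w[1],w[0])),k.sum())
for s in(1,-1):
    S=Q[s*(Q@w)>0];print(S.mean(0),np.hypot(*S.T).min(),np.hypot(*S.T).max())
v,u=np.nonzero(g<70)
k=(u>45)&(u<125)&(v>190)&(v<255);pt=plane(c,T,np.c_[u,v][k],.028)[:,:2]*1000
print('charger',cv2.minAreaRect(pt.astype(np.float32)),)
v,u=np.nonzero((g>170)&(b.min(2)>150));k=(u>70)&(u<110)&(v>210)&(v<235);print(plane(c,T,np.c_[u,v][k].mean(0),.028)*1000,k.sum())
plan(626,-141,200,60)
```

```text
marks 1.8942058241250028 283
[29.70194789  0.66168232] 20.017276641426125 44.3205741505701
[-34.68914354  -1.31558729] 26.710441077078766 43.90539113886231
charger ((472.8227233886719, 135.89608764648438), (57.460479736328125, 32.19290542602539), 84.78627014160156)
[[473.64138406 139.72531592  28.        ]] 79
turn 0.59u  shift u x -15.45 y -18.35 z -0.31   (clock 2.1 psi 64.7 grip 0 gap 85.3)
```

```bash
python3 -m jog '[[[1,0,0,0,0.59],[1,-0.8,-0.96,0,0],[1,-0.8,-0.96,0,0],[1,-0.8,-0.96,0,0],[1,-0.8,-0.96,0,0],[1,-0.8,-0.96,0,0],[1,-0.8,-0.96,0,0],[1,-0.8,-0.96,0,0],[1,-0.8,-0.96,0,0],[1,-0.8,-0.96,0,0]]]' >/dev/null
python3 -m jog '[[[1,-0.8,-0.96,0,0],[1,-0.8,-0.96,0,0],[1,-0.8,-0.96,0,0],[1,-0.8,-0.96,0,0],[1,-0.8,-0.96,0,0],[1,-0.8,-0.96,0,0],[1,-0.8,-0.96,0,0],[1,-0.8,-0.96,0,0],[1,-0.8,-0.96,0,0],[1,-0.8,-0.96,0,0]]]'
python3 -m jog '[[[1,0,0,0,0],[1,0,0,0,0]]]'
python3 - <<'E'
from h import *
o,b,d,c,T=snap('w2')
plan(626,-141,100,60,o)
for k,z in(('green',.021),('teal',.042),('blue',.009)):
    for ce,s,m in blobs(b,k,300):
        cn,_=cv2.findContours(m.astype(np.uint8),0,2);pts=plane(c,T,cn[0][:,0],z)[:,:2]*1000
        print(k,ce.round(),s[4],cv2.minAreaRect(pts.astype(np.float32)))
E
```

```text
clock: 4.15
eef_pos: [0.6236, -0.1358, 0.1939]
tcp_rot: [0.257, 0.966, 0.0, -0.0]
contact_force: [0.1, 0.1, 0.1]
finger_gap: 0.0853
grip_force: 0.0
clock: 4.35
eef_pos: [0.6234, -0.1357, 0.1938]
tcp_rot: [0.258, 0.966, 0.0, -0.0]
contact_force: [0.1, 0.1, -0.4]
finger_gap: 0.0852
grip_force: 0.0
turn 0.01u  shift u x -0.25 y -0.16 z 4.69   (clock 4.3 psi 60.0 grip 0 gap 85.2)
green [310. 205.] 3046 ((626.299560546875, -139.90029907226562), (38.72388458251953, 67.38458251953125), 58.10598373413086)
green [436. 268.] 2631 ((738.7970581054688, -66.26790618896484), (67.28966522216797, 39.50334930419922), 53.55442428588867)
green [240. 294.] 2522 ((669.163818359375, -244.07550048828125), (66.41144561767578, 40.709049224853516), 40.25419998168945)
green [341. 358.] 2126 ((781.8193359375, -193.8883514404297), (40.97468185424805, 67.11355590820312), 13.25561237335205)
teal [202.  23.] 2877 ((463.4265441894531, -138.18780517578125), (52.357662200927734, 35.34309768676758), 60.09342575073242)
blue [ 56. 154.] 24541 ((457.2464599609375, -332.01416015625), (139.96728515625, 206.47091674804688), 86.48273468017578)
```

View pics/w2.png

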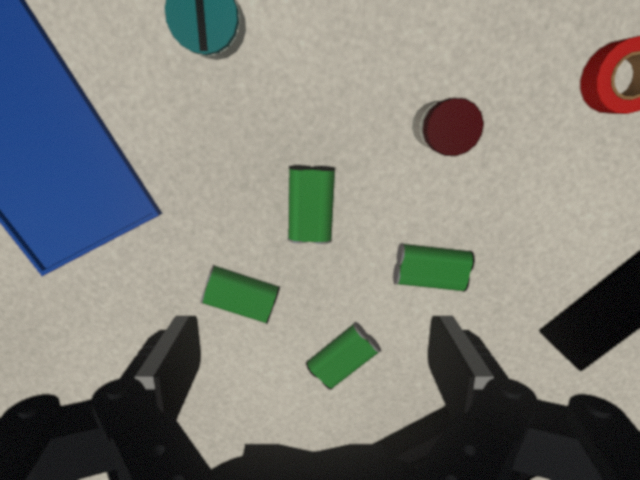

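The wrist view shows the target battery at (311,205), clear on all sides. I'll grasp it.

```bash
python3 -m jog '[[[1,-0.23,-0.12,1,0.12],[1,0,0,1,0],[1,0,0,1,0],[1,0,0,1,0],[1,0,0,1,0],[1,0,0,1,0],[1,0,0,1,0],[1,0,0,1,0],[1,0,0,1,0],[1,0,0,0.68,0]]]' 40
python3 -m jog '[[[1,0,0,0,0],[-1,0,0,0,0],[-1,0,0,0,0],[-1,0,0,0,0],[-1,0,0,0,0],[-1,0,0,0,0],[-1,0,0,0,0],[-1,0,0,0,0],[-1,0,0,0,0]]]' 40
```

```text
clock: 5.4
eef_pos: [0.6257, -0.1383, -0.0011]
tcp_rot: [0.265, 0.964, 0.001, -0.001]
contact_force: [-1.0, 1.0, -0.6]
finger_gap: 0.0853
grip_force: 0.0
clock: 6.3
eef_pos: [0.6262, -0.141, 0.0004]
tcp_rot: [0.267, 0.964, 0.0, -0.0]
contact_force: [0.2, 0.8, -0.1]
finger_gap: -0.0
grip_force: 0.0
```

Run:
```python
from h import *
o,b,d,c,T=snap('w3')
p,_=bot.camera('scene');q,_=bot.camera('side')
im=np.hstack([cv2.resize(b,(400,300)),cv2.resize(q[200:380,260:500,::-1],(400,300))]);cv2.imwrite('pics/c3.png',im)
```

```text
(no output)
```

View pics/c3.png

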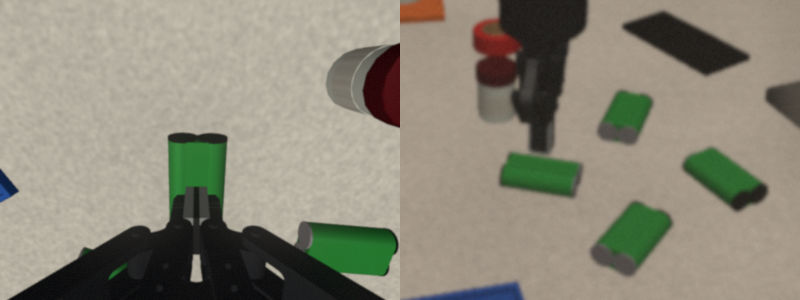

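The fingers have shut without the battery between them; the wrist view puts the tips at about (313,304), over or behind the battery. I'll measure the tips with depth.

Run:
```python
from h import *
o=bot.get_obs();print(np.round(o['eef_pos'],4),np.round(o['contact_force'],1))
for n in('wrist','side'):
    o=bot.get_obs();p,d=bot.camera(n);b=p[:,:,::-1];c,T=camT(n,o);print(n,'TCP px',proj(c,T,o['eef_pos']),c['fx'])
    if n=='wrist':
        for v in range(220,380,8): print(v,depthpts(c,T,d,np.array([v,v]),np.array([306,313])).round(3).tolist(),b[v,313].tolist())
    else:
        for v in range(262,316,4): print(v,depthpts(c,T,d,np.array([v]),np.array([345])).round(3).tolist(),b[v,345].tolist())
```

```text
[ 6.262e-01 -1.410e-01  3.000e-04] [ 0.  -0.5  0.9]
wrist TCP px [[311.79687958 280.6196651 ]] 398.95182537109827
220 [[0.595, -0.125, 0.015], [0.596, -0.122, 0.015]] [29, 34, 33]
228 [[0.597, -0.126, 0.02], [0.598, -0.123, 0.021]] [44, 96, 41]
236 [[0.599, -0.128, 0.021], [0.601, -0.125, 0.021]] [52, 122, 47]
244 [[0.602, -0.13, 0.021], [0.604, -0.127, 0.021]] [51, 120, 45]
252 [[0.606, -0.131, 0.02], [0.607, -0.129, 0.021]] [52, 121, 46]
260 [[0.609, -0.133, 0.021], [0.61, -0.13, 0.022]] [49, 120, 42]
268 [[0.612, -0.135, 0.021], [0.614, -0.133, 0.02]] [50, 120, 43]
276 [[0.615, -0.137, 0.022], [0.617, -0.135, 0.021]] [48, 120, 41]
284 [[0.618, -0.139, 0.022], [0.62, -0.137, 0.02]] [50, 120, 42]
292 [[0.622, -0.141, 0.021], [0.623, -0.138, 0.022]] [47, 118, 41]
300 [[0.615, -0.137, 0.044], [0.617, -0.134, 0.044]] [19, 31, 24]
308 [[0.615, -0.137, 0.05], [0.616, -0.134, 0.05]] [22, 29, 23]
316 [[0.615, -0.136, 0.056], [0.617, -0.135, 0.055]] [25, 32, 27]
324 [[0.615, -0.136, 0.061], [0.616, -0.134, 0.062]] [17, 28, 19]
332 [[0.616, -0.136, 0.066], [0.617, -0.135, 0.066]] [26, 31, 29
[... 278 characters left out ...]
-0.137, 0.084], [0.625, -0.139, 0.075]] [34, 34, 36]
side TCP px [[343.9688847  309.66997196]] 531.1882664832099
262 [[0.611, -0.188, 0.117]] [30, 36, 37]
266 [[0.611, -0.19, 0.112]] [27, 29, 32]
270 [[0.613, -0.183, 0.101]] [26, 29, 32]
274 [[0.617, -0.171, 0.087]] [27, 29, 34]
278 [[0.623, -0.152, 0.067]] [36, 37, 39]
282 [[0.623, -0.154, 0.061]] [31, 36, 34]
286 [[0.623, -0.153, 0.053]] [33, 38, 38]
290 [[0.624, -0.15, 0.044]] [45, 49, 49]
294 [[0.632, -0.129, 0.021]] [83, 115, 96]
298 [[0.628, -0.139, 0.021]] [48, 104, 46]
302 [[0.625, -0.148, 0.02]] [43, 102, 43]
306 [[0.622, -0.157, 0.019]] [49, 109, 48]
310 [[0.622, -0.16, 0.014]] [46, 95, 44]
314 [[0.621, -0.161, 0.007]] [47, 77, 54]
```

The shut tips are really at about z = 41 mm when the TCP reads 0: the depth reading puts the visible tip end at 0.042–0.044, above the untouched battery. I'll treat this as a tool-length offset, open, go lower in steps while watching the force, then close.

```bash
python3 -m jog '[[[1,0,0,0,0],[1,0,0,0,0],[1,0,0,0,0],[1,0,0,0,0],[1,0,0,0,0],[1,0,0,0,0],[1,0,0,0.5,0],[1,0,0,0.5,0],[1,0,0,0,0]]]' 40
python3 - <<'E'
from h import *
o,b,d,c,T=snap('w4')
u=np.arange(0,640);rows=[]
for v in range(250,420,6):
    P=depthpts(c,T,d,np.full(640,v),u);k=(b[v].max(1)<90)&(P[:,2]>.03)&(d[v]>0)
    if k.any():print(v,P[k][:,2].min().round(3),u[k].min(),u[k].max())
plan(626,-140,-36,59)
E
python3 -m jog '[[[1,0,0,0.25,0],[1,0,0,0.25,0],[1,0,0,0.1,0],[1,0,0,0.1,0],[1,0,0,0.1,0],[1,0,0,0,0]]]' 40
```

```text
clock: 7.45
eef_pos: [0.6246, -0.1406, -0.0218]
tcp_rot: [0.267, 0.964, -0.0, -0.002]
contact_force: [-0.7, -0.3, -0.0]
finger_gap: 0.0853
grip_force: 0.0
316 0.031 188 440
322 0.03 172 455
328 0.03 168 459
334 0.031 154 474
340 0.03 147 480
346 0.03 143 484
352 0.03 139 489
358 0.031 134 493
364 0.032 130 498
370 0.035 126 502
376 0.039 121 506
382 0.042 109 518
388 0.045 99 529
394 0.048 43 590
400 0.05 22 607
406 0.053 12 617
412 0.056 5 623
418 0.058 0 628
turn 0.01u  shift u x -0.02 y 0.05 z 0.75   (clock 7.5 psi 59.1 grip 0 gap 85.5)
clock: 8.1
eef_pos: [0.6261, -0.141, -0.0358]
tcp_rot: [0.267, 0.964, -0.0, -0.0]
contact_force: [-0.8, 0.2, 0.4]
finger_gap: 0.0853
grip_force: 0.0
```

```bash
python3 -m jog '[[[1,0,0,0.15,0],[-1,0,0,0,0],[-1,0,0,0,0],[-1,0,0,0,0],[-1,0,0,0,0],[-1,0,0,0,0],[-1,0,0,0,0]]]' 40
python3 -m jog '[[[-1,0,0,-0.5,0],[-1,0,0,-1,0],[-1,0,0,-1,0],[-1,0,0,0,0]]]' 40
python3 -c "
from h import *
plan(500,-337,30,-3.5)"
```

```text
clock: 8.8
eef_pos: [0.6265, -0.1411, -0.0383]
tcp_rot: [0.267, 0.964, 0.0, 0.0]
contact_force: [-0.5, -0.0, 2.6]
finger_gap: 0.0415
grip_force: 41.5
clock: 9.2
eef_pos: [0.6283, -0.1415, 0.0144]
tcp_rot: [0.267, 0.964, 0.0, 0.002]
contact_force: [0.9, 0.1, -1.4]
finger_gap: 0.0416
grip_force: 41.2
turn 7.82u  shift u x -10.15 y -5.81 z -0.78   (clock 9.2 psi 59.1 grip 41 gap 41.6)
```

Battery held (gap 41.6 mm, 41 N). Carrying it to the blue tray.

```bash
python3 -m jog '[[[-1,0,0,0,0.98],[-1,0,0,0,0.98],[-1,0,0,0,0.98],[-1,0,0,0,0.98],[-1,0,0,0,0.98],[-1,0,0,0,0.98],[-1,0,0,0,0.98],[-1,0,0,0,0.96]]]' >/dev/null
python3 -m jog '[[[-1,-1,-0.58,0,0],[-1,-1,-0.58,0,0],[-1,-1,-0.58,0,0],[-1,-1,-0.58,0,0],[-1,-1,-0.58,0,0],[-1,-1,-0.58,0,0],[-1,-1,-0.58,0,0],[-1,-1,-0.58,0,0],[-1,-1,-0.58,0,0],[-1,-1,-0.58,0,0]]]' >/dev/null
python3 -m jog '[[[-1,-0.15,0,0,0],[-1,0,0,0,0]]]'
python3 - <<'E'
from h import *
o,b,d,c,T=snap('w5')
for ce,s,m in blobs(b,'blue',1000):
    cn,_=cv2.findContours(m.astype(np.uint8),0,2);print(s,cv2.minAreaRect((plane(c,T,cn[0][:,0],.009)[:,:2]*1000).astype(np.float32)))
plan(500,-337,-37,-3.5,o)
E
```

```text
clock: 11.2
eef_pos: [0.4977, -0.3368, 0.011]
tcp_rot: [0.729, 0.685, -0.0, -0.0]
contact_force: [1.3, 0.3, -1.8]
finger_gap: 0.0411
grip_force: 41.1
[    0   134   454   262 84010] ((451.4000549316406, -333.49066162109375), (139.08323669433594, 218.26734924316406), 86.84525299072266)
turn -0.01u  shift u x -0.00 y 0.12 z 2.40   (clock 11.2 psi -3.6 grip 41 gap 41.1)
```

View pics/w5.png

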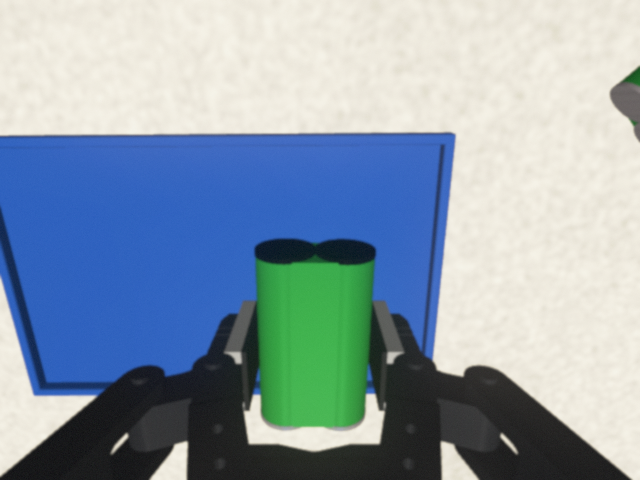

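The battery is level over the right half of the blue tray (about (315,330)). Lowering and releasing it.

```bash
python3 -m jog '[[[-1,0,0.1,1,0],[-1,0,0,0.7,0],[-1,0,0,0.3,0],[-1,0,0,0.2,0],[-1,0,0,0.05,0],[-1,0,0,0,0]]]'
python3 -m jog '[[[0.2,0,0,0,0],[0.3,0,0,0,0],[0.4,0,0,0,0],[0.5,0,0,0,0],[0.5,0,0,0,0]]]'
python3 -m jog '[[[0.6,0,0,-0.5,0],[0.6,0,0,-1,0],[1,0,0,-1,0],[1,0,0,-1,0],[1,0,0,-1,0],[1,0,0,-1,0],[1,0,0,-1,0],[1,0,0,-1,0],[1,0,0,-1,0],[1,0,0,0,0]]]'
python3 - <<'E'
from h import *
o,b,d,c,T=snap('w6')
for ce,s,m in blobs(b,'green',500):
    v,u=np.nonzero(m&(d>0));P=depthpts(c,T,d,v,u);print(ce.round(),cv2.minAreaRect((P[:,:2]*1000).astype(np.float32)),np.percentile(P[:,2],[5,50,95]).round(4))
plan(473,127,128,-4,o)
E
```

```text
clock: 11.85
eef_pos: [0.5002, -0.3368, -0.0334]
tcp_rot: [0.728, 0.685, 0.0, 0.0]
contact_force: [0.1, 0.1, -0.5]
finger_gap: 0.0413
grip_force: 41.2
clock: 12.35
eef_pos: [0.5001, -0.3367, -0.0335]
tcp_rot: [0.728, 0.685, 0.0, 0.0]
contact_force: [0.4, 0.1, 1.6]
finger_gap: 0.0639
grip_force: 0.0
clock: 13.35
eef_pos: [0.5015, -0.3381, 0.1397]
tcp_rot: [0.729, 0.685, 0.001, 0.003]
contact_force: [-0.1, -0.5, -0.8]
finger_gap: 0.0856
grip_force: 0.0
[547.  73.] ((671.4851684570312, -246.7982940673828), (68.48506927490234, 40.26591110229492), 40.483787536621094) [0.016  0.0206 0.022 ]
[311. 213.] ((500.6669921875, -336.5771179199219), (68.6530990600586, 38.574440002441406), 85.20823669433594) [0.0205 0.0236 0.0249]
turn 0.06u  shift u x 23.10 y -3.04 z 0.59   (clock 13.3 psi -3.5 grip 0 gap 85.6)
```

```bash
python3 -m jog '[[[1,1,-0.13,0,0],[1,1,-0.13,0,0],[1,1,-0.13,0,0],[1,1,-0.13,0,0],[1,1,-0.13,0,0],[1,1,-0.13,0,0],[1,1,-0.13,0,0],[1,1,-0.13,0,0],[1,1,-0.13,0,0],[1,1,-0.13,0,0]]]' >/dev/null
python3 -m jog '[[[1,1,-0.13,0,0],[1,1,-0.13,0,0],[1,1,-0.13,0,0],[1,1,-0.13,0,0],[1,1,-0.13,0,0],[1,1,-0.13,0,0],[1,1,-0.13,0,0],[1,1,-0.13,0,0],[1,1,-0.13,0,0],[1,1,-0.13,0,0]]]' >/dev/null
python3 -m jog '[[[1,1,-0.13,0,0],[1,1,-0.13,0,0],[1,1,-0.13,0,0],[1,0,0,0,0],[1,0,0,0,0]]]'
python3 - <<'E'
from h import *
o,b,d,c,T=snap('w7')
v,u=np.nonzero((d>0));P=depthpts(c,T,d,v,u)
k=(P[:,2]>.023)&(P[:,2]<.033)&(abs(P[:,0]-.473)<.05)&(abs(P[:,1]-.127)<.05)
print(k.sum(),cv2.minAreaRect((P[k][:,:2]*1000).astype(np.float32)),np.median(P[k],0))
plan(473,127,-37,-4,o)
E
```

```text
clock: 15.9
eef_pos: [0.4678, 0.1256, 0.1358]
tcp_rot: [0.728, 0.685, -0.001, -0.0]
contact_force: [-0.5, -1.1, -0.8]
finger_gap: 0.0851
grip_force: 0.0
2649 ((472.2396545410156, 128.62008666992188), (46.298118591308594, 34.00833511352539), 85.11906433105469) [0.47230138 0.13029071 0.02797547]
turn 0.07u  shift u x 0.09 y 0.25 z 8.64   (clock 15.9 psi -3.5 grip 0 gap 85.1)
```

View pics/w7.png

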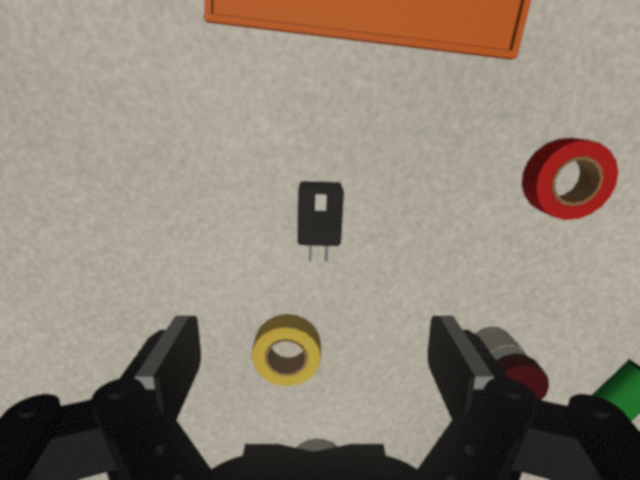

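The charger is at (320,213), pins toward the bottom of the picture, clear of the yellow tape. Grasping it.

```bash
python3 -m jog '[[[1,0.18,0.21,1,0.17],[1,0,0,1,0],[1,0,0,1,0],[1,0,0,1,0],[1,0,0,1,0],[1,0,0,1,0],[1,0,0,1,0],[1,0,0,1,0],[1,0,0,0.4,0],[1,0,0,0.24,0]]]'
python3 -m jog '[[[1,0,0,0,0],[-1,0,0,0,0],[-1,0,0,0,0],[-1,0,0,0,0],[-1,0,0,0,0],[-1,0,0,0,0],[-1,0,0,0,0],[-1,0,0,0,0]]]' 40
python3 -m jog '[[[-1,0,0,-0.5,0],[-1,0,0,-1,0],[-1,0,0,-1,0],[-1,0,0,-1,0],[-1,0,0,-0.5,0],[-1,0,0,0,0]]]'
python3 - <<'E'
from h import *
plan(400,-330,43,-3.5)
E
```

```text
clock: 16.95
eef_pos: [0.4726, 0.1282, -0.0369]
tcp_rot: [0.737, 0.676, -0.001, 0.0]
contact_force: [0.1, 0.3, -0.2]
finger_gap: 0.0855
grip_force: 0.0
clock: 17.75
eef_pos: [0.4733, 0.1298, -0.0358]
tcp_rot: [0.736, 0.677, 0.001, 0.0]
contact_force: [-1.1, -0.3, 5.8]
finger_gap: 0.0333
grip_force: 40.3
clock: 18.35
eef_pos: [0.4737, 0.13, 0.0449]
tcp_rot: [0.736, 0.677, 0.001, 0.0]
contact_force: [0.3, 0.2, -0.4]
finger_gap: 0.0335
grip_force: 39.8
turn -0.17u  shift u x -23.18 y -2.27 z 0.10   (clock 18.4 psi -4.8 grip 40 gap 33.5)
```

```bash
python3 -m jog '[[[-1,-1,-0.1,0,-0.17],[-1,-1,-0.1,0,0],[-1,-1,-0.1,0,0],[-1,-1,-0.1,0,0],[-1,-1,-0.1,0,0],[-1,-1,-0.1,0,0],[-1,-1,-0.1,0,0],[-1,-1,-0.1,0,0],[-1,-1,-0.1,0,0],[-1,-1,-0.1,0,0]]]' >/dev/null
python3 -m jog '[[[-1,-1,-0.1,0,0],[-1,-1,-0.1,0,0],[-1,-1,-0.1,0,0],[-1,-1,-0.1,0,0],[-1,-1,-0.1,0,0],[-1,-1,-0.1,0,0],[-1,-1,-0.1,0,0],[-1,-1,-0.1,0,0],[-1,-1,-0.1,0,0],[-1,-1,-0.1,0,0]]]' >/dev/null
python3 -m jog '[[[-1,-1,-0.1,0,0],[-1,-1,-0.1,0,0],[-1,-1,-0.1,0,0],[-1,-0.15,0,0,0],[-1,0,0,0,0],[-1,0,0,0,0]]]'
python3 - <<'E'
from h import *
plan(400,-330,-31.5,-3.5)
E
```

```text
clock: 20.95
eef_pos: [0.3981, -0.3284, 0.043]
tcp_rot: [0.728, 0.686, 0.0, -0.001]
contact_force: [0.4, -0.1, -0.3]
finger_gap: 0.0337
grip_force: 39.8
turn 0.01u  shift u x -0.07 y 0.10 z 3.72   (clock 20.9 psi -3.4 grip 40 gap 33.7)
```

```bash
python3 -m jog '[[[-1,-0.07,0.1,1,0],[-1,0,0,1,0],[-1,0,0,1,0],[-1,0,0,0.4,0],[-1,0,0,0.2,0],[-1,0,0,0.1,0],[-1,0,0,0,0]]]'
python3 -m jog '[[[0,0,0,0,0],[0.1,0,0,0,0],[0.2,0,0,0,0],[0.3,0,0,0,0],[0.3,0,0,0,0]]]'
python3 -m jog '[[[0.3,0,0,-0.5,0],[0.4,0,0,-1,0],[1,0,0,-1,0],[1,0,0,-1,0],[1,0,0,-1,0],[1,0,0,-1,0],[1,0,0,-1,0],[1,0,0,-1,0],[1,0,0,-1,0],[1,0,0,0,0]]]'
python3 - <<'E'
from h import *
o,b,d,c,T=snap('w8')
v,u=np.nonzero((d>0));P=depthpts(c,T,d,v,u)
k=(P[:,2]>.015)&(P[:,2]<.04)&(abs(P[:,0]-.4)<.05)&(abs(P[:,1]+.33)<.05)
print(k.sum(),cv2.minAreaRect((P[k][:,:2]*1000).astype(np.float32)),np.percentile(P[k][:,2],[5,50,95]))
plan(650,120,140,-3.5,o)
E
```

```text
clock: 21.65
eef_pos: [0.4005, -0.3313, -0.03]
tcp_rot: [0.728, 0.685, 0.0, 0.0]
contact_force: [-0.8, 0.6, 0.1]
finger_gap: 0.033
grip_force: 39.8
clock: 22.15
eef_pos: [0.4002, -0.3313, -0.0303]
tcp_rot: [0.728, 0.685, 0.0, 0.0]
contact_force: [1.2, -0.7, -1.1]
finger_gap: 0.0552
grip_force: 0.0
clock: 23.15
eef_pos: [0.4014, -0.3325, 0.1425]
tcp_rot: [0.729, 0.685, 0.001, 0.002]
contact_force: [0.2, 0.4, -0.4]
finger_gap: 0.0852
grip_force: 0.0
2824 ((399.75982666015625, -340.2987365722656), (62.49245071411133, 33.9580078125), 86.23609924316406) [0.02061739 0.03086973 0.03216278]
turn -0.00u  shift u x 23.34 y 11.02 z 0.13   (clock 23.1 psi -3.5 grip 0 gap 85.2)
```

View pics/w8.png

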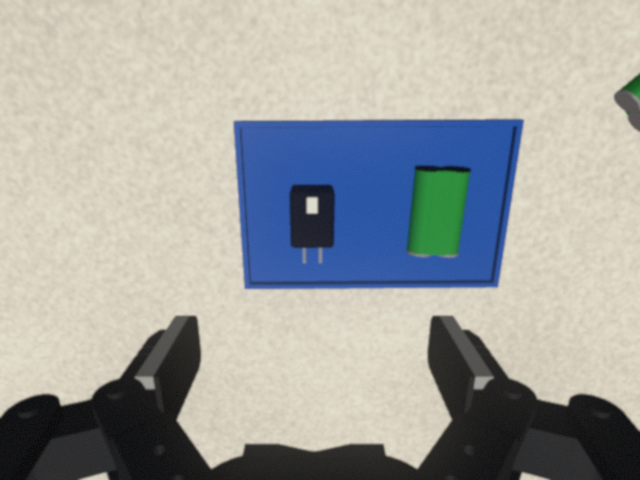

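Both items lie flat in the blue tray (charger (312,220), battery (438,210)). Next, the red tape.

```bash
python3 -m jog '[[[1,0,0,0,-1],[1,0,0,0,-1],[1,0,0,0,-1],[1,0,0,0,-1],[1,0,0,0,-1],[1,0,0,0,-1],[1,0,0,0,-1],[1,0,0,0,-1],[1,0,0,0,-1],[1,0,0,0,-1]]]' >/dev/null
python3 -m jog '[[[1,0,0,0,-0.44],[1,-0.34,1,0,0],[1,-0.34,1,0,0],[1,-0.34,1,0,0],[1,-0.34,1,0,0],[1,-0.34,1,0,0],[1,-0.34,1,0,0],[1,-0.34,1,0,0],[1,-0.34,1,0,0],[1,-0.34,1,0,0]]]' >/dev/null
python3 -m jog '[[[1,-0.34,1,0,0],[1,-0.34,1,0,0],[1,-0.34,1,0,0],[1,-0.34,1,0,0],[1,-0.34,1,0,0],[1,-0.34,1,0,0],[1,-0.34,1,0,0],[1,-0.34,1,0,0],[1,-0.34,1,0,0],[1,-0.34,1,0,0]]]' >/dev/null
python3 -m jog '[[[1,-0.34,1,0,0],[1,-0.34,1,0,0],[1,-0.34,1,0,0],[1,-0.34,1,0,0],[1,-0.34,1,0,0],[1,-0.34,1,0,0],[1,0,0,0,0],[1,0,0,0,0]]]'
python3 - <<'E'
from h import *
o,b,d,c,T=snap('w9')
v,u=np.nonzero((d>0));P=depthpts(c,T,d,v,u)
k=(P[:,2]>.0205)&(P[:,2]<.03)&(abs(P[:,0]-.663)<.06)&(abs(P[:,1]-.14)<.06)
Q=(P[k][:,:2]*1000).astype(np.float32);print(k.sum(),cv2.minEnclosingCircle(Q),cv2.minAreaRect(Q))
(x,y),r=cv2.minEnclosingCircle(Q);plan(x,y,-38,80,o)
E
```

```text
clock: 27.0
eef_pos: [0.6541, 0.1322, 0.1391]
tcp_rot: [0.086, 0.996, -0.0, -0.0]
contact_force: [-0.4, 0.3, 0.1]
finger_gap: 0.0852
grip_force: 0.0
3250 ((662.252685546875, 143.30548095703125), 29.919864654541016) ((662.0151977539062, 143.59011840820312), (59.16936492919922, 58.81242370605469), 86.3740005493164)
turn 0.01u  shift u x -0.31 y 0.62 z 8.86   (clock 27.0 psi 80.1 grip 0 gap 85.2)
```

```bash
python3 -m jog '[[[1,-0.31,0.62,1,0],[1,0,0,1,0],[1,0,0,1,0],[1,0,0,1,0],[1,0,0,1,0],[1,0,0,1,0],[1,0,0,1,0],[1,0,0,1,0],[1,0,0,0.6,0],[1,0,0,0.36,0]]]'
python3 -m jog '[[[1,0,0,0,0],[-1,0,0,0,0],[-1,0,0,0,0],[-1,0,0,0,0],[-1,0,0,0,0],[-1,0,0,0,0],[-1,0,0,0,0]]]' 40
python3 -m jog '[[[-1,0,0,-0.5,0],[-1,0,0,-1,0],[-1,0,0,-1,0],[-1,0,0,-1,0],[-1,0,0,-0.5,0],[-1,0,0,0,0]]]'
python3 - <<'E'
from h import *
plan(467,327,40,80.3)
E
```

```text
clock: 28.05
eef_pos: [0.6618, 0.1416, -0.0406]
tcp_rot: [0.088, 0.996, -0.001, -0.001]
contact_force: [-0.3, 0.9, 0.2]
finger_gap: 0.0851
grip_force: 0.0
clock: 28.75
eef_pos: [0.6634, 0.1429, -0.038]
tcp_rot: [0.087, 0.996, 0.0, 0.001]
contact_force: [-2.1, -0.4, 6.4]
finger_gap: 0.0591
grip_force: 42.9
clock: 29.35
eef_pos: [0.6638, 0.1432, 0.0425]
tcp_rot: [0.087, 0.996, 0.001, 0.002]
contact_force: [0.3, 0.4, -0.2]
finger_gap: 0.0593
grip_force: 43.2
turn -0.03u  shift u x 11.25 y 7.40 z 0.13   (clock 29.4 psi 80.0 grip 43 gap 59.3)
```

```bash
python3 -m jog '[[[-1,1,0.66,0,0],[-1,1,0.66,0,0],[-1,1,0.66,0,0],[-1,1,0.66,0,0],[-1,1,0.66,0,0],[-1,1,0.66,0,0],[-1,1,0.66,0,0],[-1,1,0.66,0,0],[-1,1,0.66,0,0],[-1,1,0.66,0,0]]]' >/dev/null
python3 -m jog '[[[-1,1,0.66,0,0],[-1,0.25,0.14,0,0],[-1,0,0,1,0],[-1,0,0,1,0],[-1,0,0,1,0],[-1,0,0,0.3,0],[-1,0,0,0.2,0],[-1,0,0,0,0]]]'
python3 - <<'E'
from h import *
plan(467,327,-34.5,80.3)
E
```

```text
clock: 31.15
eef_pos: [0.4667, 0.3272, -0.0297]
tcp_rot: [0.087, 0.996, -0.0, -0.0]
contact_force: [-0.0, -0.2, -0.9]
finger_gap: 0.0593
grip_force: 43.3
turn -0.04u  shift u x -0.01 y -0.01 z 0.24   (clock 31.1 psi 80.0 grip 43 gap 59.3)
```

```bash
python3 -m jog '[[[-1,0,0,0.12,0],[-1,0,0,0.1,0],[-1,0,0,0,0],[0.6,0,0,0,0],[0.7,0,0,0,0],[0.7,0,0,0,0],[0.7,0,0,-0.5,0],[0.8,0,0,-1,0],[1,0,0,-1,0]]]'
python3 -m jog '[[[1,0,0,-1,0],[1,0,0,-1,0],[1,0,0,-1,0],[1,0,0,-1,0],[1,0,0,-1,0],[1,0,0,-1,0],[1,0,0,0,0]]]'
python3 - <<'E'
from h import *
o,b,d,c,T=snap('w10')
v,u=np.nonzero((d>0));P=depthpts(c,T,d,v,u)
k=(P[:,2]>.023)&(P[:,2]<.034)&(abs(P[:,0]-.467)<.045)&(abs(P[:,1]-.327)<.045)
Q=(P[k][:,:2]*1000).astype(np.float32);print(k.sum(),cv2.minEnclosingCircle(Q),cv2.minAreaRect(Q),np.percentile(P[k][:,2],[5,50,95]))
for ce,s,m in blobs(b,'teal',300):
    v,u=np.nonzero(m&(d>0));P=depthpts(c,T,d,v,u);cn,_=cv2.findContours(m.astype(np.uint8),0,2);print(ce,cv2.minAreaRect((plane(c,T,cn[0][:,0],.025)[:,:2]*1000).astype(np.float32)),np.median(P[:,2]))
plan(457,-130,140,-31,o)
E
```

```text
clock: 32.05
eef_pos: [0.4663, 0.3274, 0.017]
tcp_rot: [0.087, 0.996, -0.0, -0.0]
contact_force: [-0.3, 0.3, 0.5]
finger_gap: 0.085
grip_force: 0.0
clock: 32.75
eef_pos: [0.4682, 0.3288, 0.1395]
tcp_rot: [0.087, 0.996, 0.002, 0.002]
contact_force: [0.5, 0.3, -0.2]
finger_gap: 0.0855
grip_force: 0.0
3398 ((465.7555847167969, 328.5235290527344), 29.873502731323242) ((465.6036376953125, 328.6726379394531), (59.005332946777344, 58.671852111816406), 54.07896423339844) [0.02556452 0.02702635 0.02821521]
[322.48809524 337.56689342] ((578.776123046875, 318.55194091796875), (57.880157470703125, 56.845462799072266), 1.1064589023590088) 0.025165230459442134
turn 13.88u  shift u x -19.95 y 11.33 z -0.02   (clock 32.8 psi 80.0 grip 0 gap 85.5)
```

View pics/w10.png

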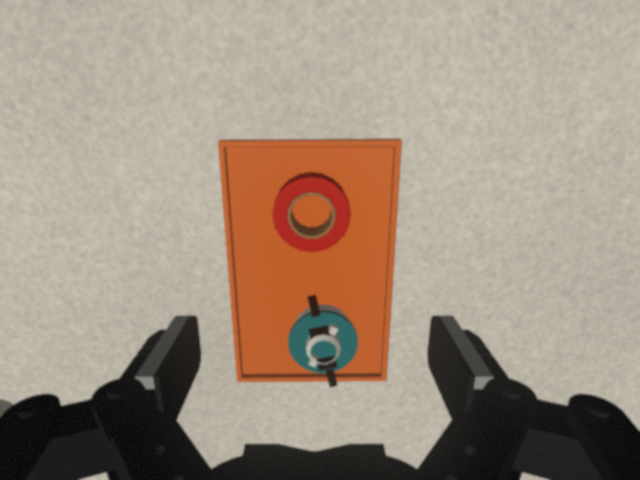

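The tape lies flat in the orange tray (311,212). Going to the jar top.

```bash
python3 -m jog '[[[1,0,0,0,1],[1,0,0,0,1],[1,0,0,0,1],[1,0,0,0,1],[1,0,0,0,1],[1,0,0,0,1],[1,0,0,0,1],[1,0,0,0,1],[1,0,0,0,1],[1,0,0,0,1]]]' >/dev/null
python3 -m jog '[[[1,0,0,0,1],[1,0,0,0,1],[1,0,0,0,1],[1,0,0,0,0.88],[1,-1,0.57,0,0],[1,-1,0.57,0,0],[1,-1,0.57,0,0],[1,-1,0.57,0,0],[1,-1,0.57,0,0],[1,-1,0.57,0,0]]]' >/dev/null
python3 -m jog '[[[1,-1,0.57,0,0],[1,-1,0.57,0,0],[1,-1,0.57,0,0],[1,-1,0.57,0,0],[1,-1,0.57,0,0],[1,-1,0.57,0,0],[1,-1,0.57,0,0],[1,-1,0.57,0,0],[1,-1,0.57,0,0],[1,-1,0.57,0,0]]]' >/dev/null
python3 -m jog '[[[1,-1,0.57,0,0],[1,-1,0.57,0,0],[1,-1,0.57,0,0],[1,-1,0.57,0,0],[1,0,0,0,0],[1,0,0,0,0]]]'
cat > jar.py <<'E'
from h import *
def jar(b,d,c,T,cx,cy,z,tz=None):
    v,u=np.nonzero(d>0);P=depthpts(c,T,d,v,u)
    m=(abs(P[:,2]-z)<.005)&(np.hypot(P[:,0]-cx/1e3,P[:,1]-cy/1e3)<.042)
    zz=np.median(P[m][:,2]);G=plane(c,T,np.c_[u,v][m],tz or zz)[:,:2]*1000
    (x,y),r=cv2.minEnclosingCircle(G.astype(np.float32))
    bl=(b[v[m],u[m]].max(1)<70)&(np.hypot(*(G-[x,y]).T)<24);Q=G[bl]
    w=np.linalg.svd(Q-Q.mean(0),full_matrices=0)[2][0]
    print('jar',np.round([x,y,r],1),'rect',cv2.minAreaRect(G.astype(np.float32))[:2],'z',zz.round(4),'bar',np.round(np.degrees(np.arctan2(w[1],w[0]))%180,1),Q.mean(0).round(1),bl.sum())
    return x,y
E
python3 - <<'E'
from jar import *
o,b,d,c,T=snap('w11')
x,y=jar(b,d,c,T,456,-137,.042,.042);plan(x,y,-30,-32,o)
E
```

```text
clock: 36.4
eef_pos: [0.4546, -0.1334, 0.1356]
tcp_rot: [0.871, 0.491, -0.0, -0.0]
contact_force: [0.1, 0.2, -0.1]
finger_gap: 0.0855
grip_force: 0.0
jar [ 455.7 -133.5   27.3] rect ((455.8770751953125, -133.5353240966797), (53.725406646728516, 53.0908088684082)) z 0.0422 bar 150.9 [ 455.1 -134.5] 511
turn 0.11u  shift u x 0.02 y 0.05 z 8.28   (clock 36.4 psi -31.1 grip 0 gap 85.5)
```

View pics/w11.png

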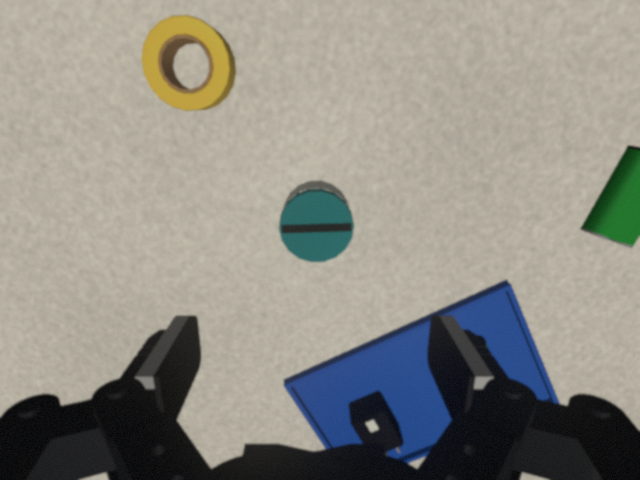

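The jar is centred at (316,225) with its bar almost along the closing axis. Grasping it.

```bash
python3 -m jog '[[[1,0.02,0.05,1,0],[1,0,0,1,0],[1,0,0,1,0],[1,0,0,1,0],[1,0,0,1,0],[1,0,0,1,0],[1,0,0,1,0],[1,0,0,1,0],[1,0,0,0.35,0],[1,0,0,0.18,0]]]'
python3 -m jog '[[[1,0,0,0,0],[-1,0,0,0,0],[-1,0,0,0,0],[-1,0,0,0,0],[-1,0,0,0,0],[-1,0,0,0,0],[-1,0,0,0,0]]]' 40
python3 -m jog '[[[-1,0,0,-0.5,0],[-1,0,0,-1,0],[-1,0,0,-1,0],[-1,0,0,-1,0],[-1,0,0,-1,0],[-1,0,0,-1,0],[-1,0,0,0,0],[-1,0,0,0,0]]]'
python3 - <<'E'
from jar import *
o,b,d,c,T=snap('w12')
print(np.round(o['eef_pos'],4))
p=np.array(o['eef_pos'])*1000;jar(b,d,c,T,p[0],p[1],.042+(p[2]+35)/1000)
plan(579,318.5,p[2],80,o)
E
```

```text
clock: 37.45
eef_pos: [0.4563, -0.1322, -0.0351]
tcp_rot: [0.87, 0.493, -0.0, -0.001]
contact_force: [0.2, 0.6, -0.2]
finger_gap: 0.0853
grip_force: 0.0
clock: 38.15
eef_pos: [0.4574, -0.1329, -0.0338]
tcp_rot: [0.87, 0.492, 0.001, 0.0]
contact_force: [-0.4, 0.8, 7.0]
finger_gap: 0.0531
grip_force: 40.8
clock: 38.95
eef_pos: [0.457, -0.1327, 0.0759]
tcp_rot: [0.87, 0.492, 0.001, 0.0]
contact_force: [-0.4, 0.1, 0.1]
finger_gap: 0.0529
grip_force: 42.1
[ 0.457  -0.1327  0.0759]
jar [ 461.5 -125.7   41.1] rect ((456.4288635253906, -127.92134094238281), (59.22892379760742, 67.12071990966797)) z 0.1518 bar 144.6 [ 459.5 -129.2] 3118
turn -13.87u  shift u x -2.09 y 23.27 z -0.00   (clock 39.0 psi -31.0 grip 42 gap 52.9)
```

```bash
cat >> jar.py <<'E'
def hand(b,c,T,o,z):
    m=cv2.inRange(cv2.cvtColor(b,cv2.COLOR_BGR2HSV),*map(np.array,RNG['teal']))
    p=np.array(o['eef_pos'])*1000
    v,u=np.nonzero(m);G=plane(c,T,np.c_[u,v],z)[:,:2]*1000;G=G[np.hypot(*(G-p[:2]).T)<40].astype(np.float32)
    (x,y),r=cv2.minEnclosingCircle(G);print('hand circ',np.round([x,y,r],1),cv2.minAreaRect(cv2.convexHull(G)))
    hs=cv2.convexHull(G);mm=cv2.moments(hs);print('hull cen',mm['m10']/mm['m00'],mm['m01']/mm['m00'])
    v,u=np.nonzero(b.max(2)<70);G=plane(c,T,np.c_[u,v],z)[:,:2]*1000;Q=G[np.hypot(*(G-[x,y]).T)<21]
    w=np.linalg.svd(Q-Q.mean(0),full_matrices=0)[2][0];print('bar',np.degrees(np.arctan2(w[1],w[0]))%180,len(Q))
    d=np.array([x,y])-p[:2];a=np.radians(psi(o));print('offset tool x,y',d@[-np.sin(a),np.cos(a)],d@[np.cos(a),np.sin(a)],'psi',psi(o),'tcp',p.round(1))
E
python3 - <<'E'
from jar import *
o=bot.get_obs();b=cv2.imread('pics/w12.png');c,T=camT('wrist',o);hand(b,c,T,o,.1517)
E
```

```text
hand circ [ 456.7 -132.1   28.4] ((456.256103515625, -131.1768798828125), (55.22505569458008, 52.90569305419922), 71.39613342285156)
hull cen 456.5074657751698 -132.00326804839034
bar 150.81028603361352 2220
offset tool x,y 0.5019412597706802 -0.12079019552838985 psi -30.999349875267303 tcp [ 456.5 -132.6   75.3]
```

View pics/w12.png

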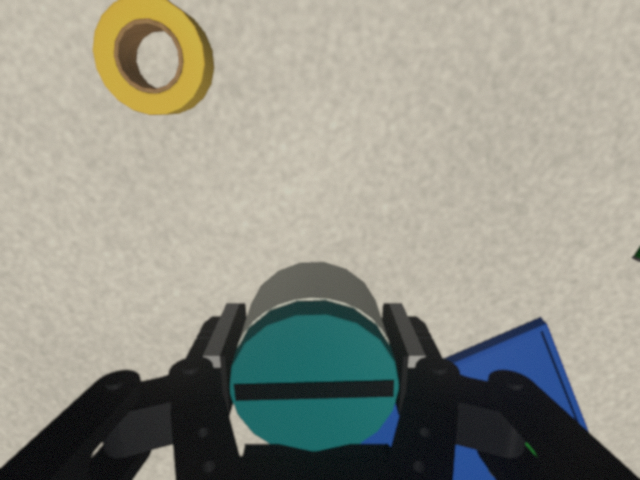

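The jar is gripped centrally and upright (lid (315,375), bar level in the picture). Carrying it over to the base, bar crosswise.

```bash
python3 -m jog '[[[-1,0,0,0,-1],[-1,0,0,0,-1],[-1,0,0,0,-1],[-1,0,0,0,-1],[-1,0,0,0,-1],[-1,0,0,0,-1],[-1,0,0,0,-1],[-1,0,0,0,-1],[-1,0,0,0,-1],[-1,0,0,0,-1]]]' >/dev/null
python3 -m jog '[[[-1,0,0,0,-1],[-1,0,0,0,-1],[-1,0,0,0,-1],[-1,0,0,0,-0.87],[-1,-0.09,1,0,0],[-1,-0.09,1,0,0],[-1,-0.09,1,0,0],[-1,-0.09,1,0,0],[-1,-0.09,1,0,0],[-1,-0.09,1,0,0]]]' >/dev/null
python3 -m jog '[[[-1,-0.09,1,0,0],[-1,-0.09,1,0,0],[-1,-0.09,1,0,0],[-1,-0.09,1,0,0],[-1,-0.09,1,0,0],[-1,-0.09,1,0,0],[-1,-0.09,1,0,0],[-1,-0.09,1,0,0],[-1,-0.09,1,0,0],[-1,-0.09,1,0,0]]]' >/dev/null
python3 -m jog '[[[-1,-0.09,1,0,0],[-1,-0.09,1,0,0],[-1,-0.09,1,0,0],[-1,-0.09,1,0,0],[-1,-0.09,1,0,0],[-1,-0.09,1,0,0],[-1,-0.09,1,0,0],[-1,-0.02,0.27,0,0],[-1,0,0,0,0],[-1,0,0,0,0]]]'
python3 - <<'E'
from jar import *
o,b,d,c,T=snap('w13')
hand(b,c,T,o,o['eef_pos'][2]+.0338+.042);plan(579.4,318.4,10,80,o)
E
```

```text
clock: 43.0
eef_pos: [0.5792, 0.3169, 0.0752]
tcp_rot: [0.088, 0.996, -0.001, -0.0]
contact_force: [0.7, 0.1, -0.6]
finger_gap: 0.053
grip_force: 42.1
hand circ [573.5 319.1  34.5] ((574.144287109375, 320.724609375), (53.527427673339844, 67.66031646728516), 66.70889282226562)
hull cen 575.3958544575652 318.6386346157279
bar 161.92325860217719 2663
offset tool x,y 5.998056512916479 1.1924984809006012 psi 79.89565662015778 tcp [579.2 316.9  75.2]
turn -0.01u  shift u x 0.00 y 0.08 z 3.26   (clock 43.0 psi 79.9 grip 42 gap 53.0)
```

```bash
python3 -m jog '[[[-1,0,0.08,1,0],[-1,0,0,1,0],[-1,0,0,0.8,0],[-1,0,0,0.5,0],[-1,0,0,0.2,0],[-1,0,0,0,0],[-1,0,0,0,0]]]'
python3 - <<'E'
from jar import *
o,b,d,c,T=snap('w14');plan(579.4,318.4,-9,80,o)
p,_=bot.camera('side');q,_=bot.camera('scene')
cv2.imwrite('pics/c14.png',np.hstack([cv2.resize(b,(400,300)),cv2.resize(q[230:350,380:540,::-1],(400,300))]))
E
```

```text
clock: 43.75
eef_pos: [0.5801, 0.3198, 0.0061]
tcp_rot: [0.088, 0.996, 0.0, 0.0]
contact_force: [0.2, 0.3, -0.2]
finger_gap: 0.053
grip_force: 42.1
turn -0.01u  shift u x 0.02 y -0.07 z 0.75   (clock 43.8 psi 79.9 grip 42 gap 53.0)
```

View pics/c14.png

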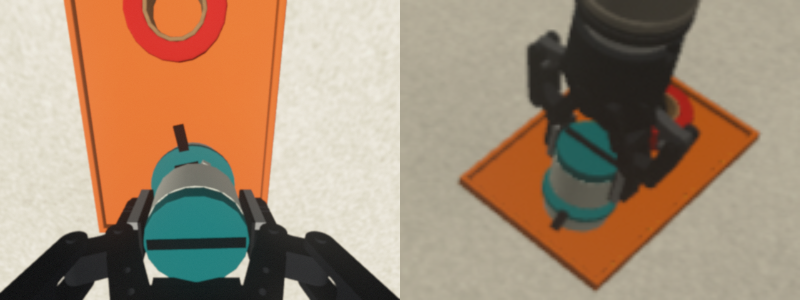

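The jar is over the base with its bar crosswise to the mark. Lowering in small steps.

```bash
python3 -m jog '[[[-1,0.02,-0.07,0,0],[-1,0,0,0.1,0],[-1,0,0,0.1,0],[-1,0,0,0.1,0],[-1,0,0,0,0]]]'
python3 -m jog '[[[-1,0,0,0.1,0],[-1,0,0,0.05,0],[-1,0,0,0.05,0],[-1,0,0,0.05,0],[-1,0,0,0,0]]]'
```

```text
clock: 44.4
eef_pos: [0.5786, 0.3182, -0.0011]
tcp_rot: [0.088, 0.996, -0.0, -0.0]
contact_force: [0.1, -0.1, -0.7]
finger_gap: 0.0532
grip_force: 42.1
clock: 44.9
eef_pos: [0.5788, 0.3183, -0.0058]
tcp_rot: [0.088, 0.996, -0.0, -0.0]
contact_force: [1.6, 0.4, -0.9]
finger_gap: 0.0536
grip_force: 42.1
```

Already 5 mm past the rest-on-lugs height with no load, so it is dropping on. Continuing to the seat.

```bash
python3 -m jog '[[[-1,0,0,0.08,0],[-1,0,0,0.05,0],[-1,0,0,0,0],[-1,0,0,0,0]]]'
python3 -m jog '[[[-1,0,0,0.05,0],[-1,0,0,0,0],[-1,0,0,0,0]]]'
```

```text
clock: 45.3
eef_pos: [0.5788, 0.3183, -0.0082]
tcp_rot: [0.088, 0.996, -0.0, -0.0]
contact_force: [-0.3, 0.7, -0.6]
finger_gap: 0.0532
grip_force: 42.1
clock: 45.6
eef_pos: [0.5791, 0.3184, -0.0086]
tcp_rot: [0.088, 0.996, 0.0, 0.0]
contact_force: [-2.8, -2.0, 5.2]
finger_gap: 0.053
grip_force: 42.4
```

Seated (5 N at the expected height). Turning clockwise.

```bash
python3 -m jog '[[[-1,0,0,0,0.5],[-1,0,0,0,0.5],[-1,0,0,0,0.5],[-1,0,0,0,0.5],[-1,0,0,0,0.5],[-1,0,0,0,0.5]]]'
python3 -m jog '[[[-1,0,0,0,0.5],[-1,0,0,0,0.5],[-1,0,0,0,0.5],[-1,0,0,0,0.5],[-1,0,0,0,0.5],[-1,0,0,0,0.5],[-1,0,0,0,0.5],[-1,0,0,0,0.5],[-1,0,0,0,0.5],[-1,0,0,0,0]]]'
python3 -m jog '[[[-1,0,0,0,0.5],[-1,0,0,0,0.5],[-1,0,0,0,0.5],[-1,0,0,0,0.5],[-1,0,0,0,0.5],[-1,0,0,0,0],[-1,0,0,0,0]]]'
python3 - <<'E'
from jar import *
o,b,d,c,T=snap('w15');print(np.round(o['torque'],2))
hand(b,c,T,o,.067)
v,u=np.nonzero(b.max(2)<75);P=plane(c,T,np.c_[u,v],.025)[:,:2]*1000-[579,318.5];r=np.hypot(*P.T);k=(r>31)&(r<48)&(abs(P[:,1])<15);print('mark',len(P[k]),P[k].mean(0) if k.any() else 0)
cv2.imwrite('pics/c15.png',b)
E
```

```text
clock: 46.2
eef_pos: [0.5797, 0.3187, -0.0087]
tcp_rot: [0.294, 0.956, 0.001, 0.001]
contact_force: [-0.0, -0.5, 3.5]
finger_gap: 0.0532
grip_force: 42.4
clock: 47.2
eef_pos: [0.5797, 0.3187, -0.0086]
tcp_rot: [0.574, 0.819, 0.001, 0.001]
contact_force: [0.8, 0.1, 5.3]
finger_gap: 0.0532
grip_force: 42.5
clock: 47.9
eef_pos: [0.5796, 0.3188, -0.0087]
tcp_rot: [0.707, 0.707, 0.001, 0.0]
contact_force: [0.1, 1.2, 5.6]
finger_gap: 0.0531
grip_force: 42.6
[ 0.03 -0.   -0.09]
hand circ [579.5 325.2  34.2] ((579.656005859375, 324.47357177734375), (53.810760498046875, 66.39645385742188), 0.05960070341825485)
hull cen 579.5529259365865 324.43679852171226
bar 87.24222397950413 2519
offset tool x,y 6.434303982284722 -0.04054112385410292 psi 0.05825903405491869 tcp [579.6 318.8  -8.7]
mark 1781 [ 4.57782564 -5.19134837]
```

View pics/c15.png

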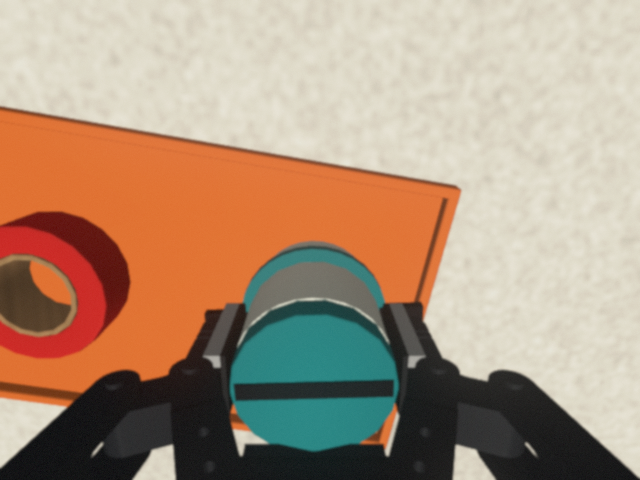

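Bar and marks should now coincide (tool angle 0.1°, bar about 1.9°). Releasing and checking from above.

```bash
python3 -m jog '[[[0.3,0,0,0,0],[0.4,0,0,0,0],[0.6,0,0,0,0],[0.8,0,0,0,0],[0.8,0,0,-0.5,0],[0.8,0,0,-1,0],[1,0,0,-1,0],[1,0,0,-1,0],[1,0,0,-1,0],[1,0,0,-1,0]]]'
python3 -m jog '[[[1,0,0,-1,0],[1,0,0,-1,0],[1,0,0,-1,0],[1,0,0,-1,0],[1,0,0,0,0],[1,0,0,0,0]]]'
python3 - <<'E'
from jar import *
o,b,d,c,T=snap('w16')
x,y=jar(b,d,c,T,579,318.5,.067)
v,u=np.nonzero(b.max(2)<75);P=plane(c,T,np.c_[u,v],.025)[:,:2]*1000
for s in(1,-1):
    k=(s*(P[:,0]-579)>31)&(s*(P[:,0]-579)<48)&(abs(P[:,1]-318)<12);print('mark',k.sum(),P[k].mean(0))
cv2.imwrite('pics/c16.png',b)
E
```

```text
clock: 48.95
eef_pos: [0.579, 0.3183, 0.1024]
tcp_rot: [0.707, 0.707, 0.0, 0.0]
contact_force: [0.1, -0.2, -0.6]
finger_gap: 0.0852
grip_force: 0.0
clock: 49.55
eef_pos: [0.5789, 0.3183, 0.1812]
tcp_rot: [0.707, 0.707, 0.0, -0.0]
contact_force: [-1.3, -0.4, -0.2]
finger_gap: 0.0854
grip_force: 0.0
jar [579.4 317.4  27.2] rect ((579.3253784179688, 317.4082336425781), (53.22624588012695, 53.64439010620117)) z 0.0672 bar 1.9 [579.3 316.2] 454
mark 109 [617.01357613 320.13981056]
mark 84 [541.7134215  317.09422961]
```

View pics/c16.png

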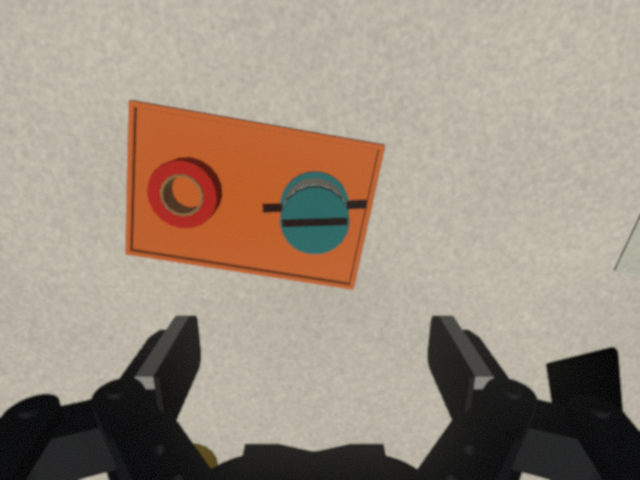

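The lid top is at 67.2 mm (fully seated is 67). The bar is at 1.9° and the marks at about 2.3°, so it is locked, with the tape still flat beside it. Handing in.

```bash
python3 -c "
from rig import bot
print(bot.hand_in())"
```

```text
the job is handed in; nothing more can be done
None
```

Both kits are made up and handed in at about 50 s: the battery and charger lie flat in the blue tray; the red tape lies flat in the orange tray, with the teal-lidded tier seated there and its bar within about half a degree of the marks.

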